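Weigh a mailing tube: cradle on the scale, tare, tube on

TASK

Weigh the mailing tube, which would roll off the bare scale: stand the green cradle in the middle of the scale's pan, lying left to right along the scale's front, let go of it, and zero the scale by pressing only its blue tare key with the closed fingertips at about 10 newtons for a good half second (a membrane key with almost no travel, spoilt by more than 25). Then lay the tube gently, without dropping it, in the cradle's two saddles, centred lengthwise, and leave it there without touching the keys again. Do not push over or shift the mug, stapler or tape roll.

Things in the scene. Friction and masses are not known exactly. Their poses are not given: they have to be found in the camera images.
- cradle_bar (a point): Green tube cradle (about 180 g, loose, on the desk): a grip bar 170 long, 36 wide, 18 high (mm) with a V saddle 10 thick, 72 wide, 43 high across each end; 158 mm of the bar is free between them. The point is the bar's centre, 9 mm above the flat underside; x along the bar, y across it, z up. Grip it across the bar.
- cradle_seat (a point): Where the tube's centre comes to lie when it rests in both saddles: on the cradle, 47 mm above its underside (38 mm above cradle_bar); x along the bar. The underside of the tube is then 22 mm above the cradle's underside, 4 mm clear of the bar.
- tube_center (a point): Brown cardboard mailing tube with white end caps and a white blank label, diameter 50, length 240 mm, about 150 g, closed and stiff, lying on the desk, free to roll. The point is its centre; x runs along the tube.
- pan_center (a point): Centre of the top face of the flat stainless pan (225 x 235 mm, 60 to 68 mm above the desk) of a parcel scale on screw feet; on rubber mounts it gives about 1 mm per 15 N. z up, y left to right along the scale's front, -x to its console with display and keys, which slopes down from the pan's front edge at 0.18 rad. Never load pan or cradle with over 50 N.
- tare_top (a point): Blue membrane key, 36 x 36 mm, white dot, on the sloping console, 2 mm proud. The point is the centre of its top face at rest; z straight out of the key, leaning 0.18 rad from vertical to the console's front; y left to right. It is stiff and hardly yields (under 1 mm), so go by force: it answers to 7 to 14 N from the fingers, held for half a second, and is spoilt above 25 N.
- power_top (a point): Small grey key with a red dot, 22 x 22 mm, same console, 64 mm to the right of the tare key (seen from the robot); centre of its top face, z out of the key. Leave alone.
- unit_top (a point): Small grey key with a dark bar, 22 x 22 mm, just in front of the red-dot one; centre of its top face, z out of the key. Leave alone.
- mug: White mug, 76 mm across, 92 mm high, handle to its +y; origin at the centre of its underside. Bystander.
- stapler: Red and black stapler, 135 x 36 x 55 mm, long along its x; origin at the centre of its underside. Bystander.
- tape_roll: Roll of brown packing tape lying flat, 92 mm across, 48 mm high; origin at the centre of its underside. Bystander.

How it is judged (in metres and radians):
On the way, in this order (a step that is already met when the one before it is completed fails the run):
1. the cradle stands on the pan, central (30 mm) and along the scale's front (0.2 rad), let go, without the tube (horizontal distance between cradle_bar and pan_center below 0.03 m and angle between the x axis of cradle_bar and the y axis of pan_center, either way round below 0.2 rad and angle between cradle_bar's own z axis and vertical below 0.05 rad and contact force between cradle and pan above 0.3 N and contact force between each of the fingers, tube and cradle below 0.05 N and linear speed of cradle below 0.02 m/s and contact force between tube and pan below 0.05 N), for 0.2 s.
2. with the cradle alone standing there, the fingers press the tare key with 7 to 14 N for half a second (all of step 1 and contact force between the fingers and tare between 7 and 14 N), for 0.5 s.
At the end, for the whole second after the job is handed in: The cradle stands upright on the pan, its bar's centre within 30 mm of the pan's centre and within 0.2 rad of the scale's left-right direction; the tube lies still in both saddles, parallel to the bar, within 30 mm of central lengthwise and 5 mm in height; both are let go (horizontal distance between cradle_bar and pan_center below 0.03 m and angle between the x axis of cradle_bar and the y axis of pan_center, either way round below 0.2 rad and angle between cradle_bar's own z axis and vertical below 0.05 rad and contact force between cradle and pan above 0.3 N and contact force between the fingers and cradle below 0.05 N and linear speed of each of cradle, tube below 0.02 m/s and contact force between tube and cradle above 0.3 N and x of tube_center in the frame of cradle_seat between -0.03 and 0.03 m and distance between tube_center and cradle_seat below 0.031 m and z of tube_center in the frame of cradle_seat between -0.005 and 0.005 m and angle between the x axis of tube_center and the x axis of cradle_seat, either way round below 0.06 rad and contact force between the fingers and tube below 0.05 N); the robot touches nothing.
It fails at once if the tare key is pressed with more than 25 N (contact force between anything else and tare above 25 N).
It fails at once if the power or the unit key is pressed (over 2 N) (contact force between anything else and power above 2 N or contact force between anything else and unit above 2 N).
It fails at once if the tare key is pressed while the tube is on the cradle or pan (the scale would be zeroed with it) (contact force between anything else and tare above 2 N and (contact force between tube and cradle above 0.05 N or contact force between tube and pan above 0.05 N)).
It fails at once if the cradle or the tube is dropped (falls free at over 0.5 m/s), or the pan or cradle is pressed with more than 50 N (contact force between anything else and pan above 50 N or contact force between tube and cradle above 50 N or (linear speed of cradle above 0.5 m/s and contact force between the fingers and cradle below 0.05 N) or (linear speed of tube above 0.5 m/s and contact force between the fingers and tube below 0.05 N)).
It fails at once if the mug, stapler or tape roll is pushed more than 20 mm or tipped (distance of any of mug, stapler, tape_roll from where it was at the start of the episode above 0.02 m or angle between any of mug, stapler, tape_roll's own z axis and vertical above 0.3 rad).
It also fails if it takes over 72 s, if anything falls off the work surface, if the arm or the gripper's body presses on something with over 40 N, if the wrist force passes 120 N, or if a joint passes its speed limit or range.

ROBOT

A 6-joint arm with a two-finger parallel gripper is mounted at the origin on the work surface. World frame = base frame: x ahead of the robot, y to its left, z up, the work surface at z = 0. Lengths are in mm, angles in degrees, forces in N, time in s.
With the tool pointing down it reaches from about 350 to 850 mm from the base axis. Payload 8.1 kg.
Tool frame: the origin (TCP) lies on the front face of the gripper's body, between the roots of the fingers; the fingertips stand r.finger_overhang ahead of it and the grasp point (between the pads) lies 54 mm ahead of it (r.finger_overhang is the distance from the TCP to the fingertips, in mm); y points along the fingers, z is the direction in which the jaws open and shut, and the axes are right-handed (so a half turn about y gives the same grasp; the last joint's range is limited). The gripper opens to 85 mm and grips with 20 to 120 N. Pads are 22 mm wide; open, the fingers measure 114 mm over their backs; the gripper's body (76 mm by 85 mm) begins 54 mm behind the grasp point. The pads swing forward as they close: fully open they stand 13 mm farther back than shut.
Start: joints at [-71.127, 7.471, 85.268, -0, 87.261, -4.893], TCP at [241.824, -549.115, 303.892] pointing down, gripper open.
Joint ranges: [-169.43, 169.43], [-51.17, 129.36], [1.28, 143.12], [-76.62, 256.62], [0, 156.53], [-152.29, 152.29]. Speed limits (degrees/s): [136.94, 136.94, 159.86, 180, 180, 180].

INTERFACE

Orientations are given as [roll, pitch, yaw] about the fixed x, y, z axes, in that order (R = Rz(yaw) Ry(pitch) Rx(roll)).
In Python, from bench import r gives the robot as it stands. The module is installed in compiled form; this text tells all that it offers.
- The arm moves only by the tool arm_command, never from a script. Its argument "increments" is a list of rows, each a list of 6 numbers: the shift along the tool's x, y, z in m, then the turn, a rotation vector about the tool's x, y, z in rad. In form: [[tx, ty, tz, wx, wy, wz], ...]. A call has exactly 10 rows; each row is the pose to reach, as a shift and turn from the pose commanded when the call began, along the tool's axes at that moment; what a row does not reach only later rows make up. A row lasts 1/8 s, in which the tool goes at most 62.5 mm and 10.7 degrees, less where a joint would pass 70% of its speed; a pose out of reach is approached as far as the arm can. A call with a gripper value outside its range is refused whole. "jaw" is the gripper's target within -1 to 1 (shut at 1, half-way at 0, fully open at -1), set as the call begins (left out, the last holds). The fingers move at their own pace and stop on an object; "force" is the grip in N (left out, the last holds). Time passes only in rows, so rows that repeat a pose let the fingers close, or fill a call up. It gives the time, the measured TCP pose, the force and the opening at its end, in the units of the state.
- r.sense(): the state, without advancing time (a new reading comes with each control period).
- r.snapshot(name): name is "scene" or "top" or "wrist"; returns the picture (480x640x3 uint8, red, green, blue); there is no depth.
- r.camera_model(name): a dict with "intrinsics" (3x3 intrinsics, pixels), "cam_to_world" (4x4, takes a point from camera to world coordinates). Camera axes: x right, y down, z forward; pixel columns grow to the right and rows downward; lengths in mm; the calibration is good to about 2 mm. A picture is of the moment at which its call begins: read the wrist's pose just before it. camera_model takes no time and is no camera call; for the wrist camera it gives the pose at the moment of the call.
- r.hand_in(): hands the job in, once; it reports no verdict.
Trained networks look in the newest picture that a camera, given by its name, has taken for a name from the list of things; names that differ only in an ending like _2 or _b are one class to them, and where a whole thing is asked for, a point or a joint stands for the part that bears it (a point fixed in the world has none). Each returns a list of dicts, best first, with "conf" (0 to 1); they miss things now and then, are a little off and sometimes report something else, mostly with a low value. They report only what shows in the picture. A call takes as long as a camera call.
- r.trace(camera, target): "mask" (480x640 bool, what is visible of it) and "position" ([column, row] in pixels, amid what is visible of it).
- r.spot_point(camera, target): "position" ([column, row] in pixels: a listed point, or the origin of a listed thing).
The state is a dict: "time": time; "joint_pos": joint angles; "qd": joint speeds; "joint_efforts": joint torques, N m; "tool_pos": TCP position; "tcp_rot": TCP orientation; "ft_force": force on the tool from outside, world axes, zero at the start; "wrist_torque": the same for the moment, N m; "finger_gap": finger opening in mm.
Only numpy, scipy, OpenCV 4.12 (cv2) and the standard library are available. Lean on these libraries where they do the work, as an engineer would, in place of code of your own. Each camera call takes 0.05 s, during which the arm holds its last target.

## Working session

There is one attempt and no reset: what is moved stays moved. The work goes in short steps, Python scripts to look and compute and a tool call to move; the robot and the scene stay as the last step left them, time stands still between calls to the robot, and variables do not carry over. Pictures are saved under pics/ and viewed, and the job is handed in when it is done.

Besides the shell and the picture viewer there is one more tool, called after "Emit:" as name([rows], argument=value, ...), one row to a line, values as JSON. arm_command: Moves the arm, as the interface text tells. Its arguments: {"type":"object","properties":{"increments":{"type":"array","items":{"type":"array","items":{"type":"number"}}},"jaw":{"type":"number"},"force":{"type":"number"}},"required":["increments"]}

```bash
mkdir -p pics; ls; python3 - <<'E'
from bench import r
import cv2,numpy as np
s=r.sense()
print({k:np.round(v,3).tolist() for k,v in s.items()}, r.finger_overhang)
for n in ["scene","top","wrist"]:
    im=r.snapshot(n); cv2.imwrite(f"pics/{n}0.png",im[:,:,::-1])
    c=r.camera_model(n); print(n,np.round(c["intrinsics"],1).tolist(),np.round(c["cam_to_world"],3).tolist())
E
```

```text
pics
{'time': 0.0, 'joint_pos': [-71.126, 7.516, 85.329, 0.002, 87.263, -4.894], 'qd': [-0.005, -0.016, 0.016, 0.033, 0.038, -0.061], 'joint_efforts': [-0.001, -56.94, -50.054, -0.0, 0.015, -0.0], 'tool_pos': [241.702, -548.708, 302.842], 'tcp_rot': [-90.107, 0.011, -156.233], 'ft_force': [0.275, 0.173, -0.262], 'wrist_torque': [0.023, -0.043, -0.037], 'finger_gap': 85.214} 72.6
scene [[587.5, 0.0, 316.3], [0.0, 587.5, 238.8], [0.0, 0.0, 1.0]] [[0.388, 0.8, -0.457, 1149.686], [0.921, -0.331, 0.203, -233.173], [0.011, -0.5, -0.866, 1128.171], [0.0, 0.0, 0.0, 1.0]]
top [[498.6, 0.0, 327.1], [0.0, 498.6, 240.4], [0.0, 0.0, 1.0]] [[-0.024, -0.995, 0.094, 507.224], [-1.0, 0.025, 0.004, 19.645], [-0.006, -0.094, -0.996, 1044.736], [0.0, 0.0, 0.0, 1.0]]
wrist [[338.7, 0.0, 327.4], [0.0, 338.7, 240.3], [0.0, 0.0, 1.0]] [[0.402, -0.88, -0.251, 306.647], [-0.916, -0.387, -0.109, -520.866], [-0.002, 0.274, -0.962, 373.083], [0.0, 0.0, 0.0, 1.0]]
```

View pics/scene0.png

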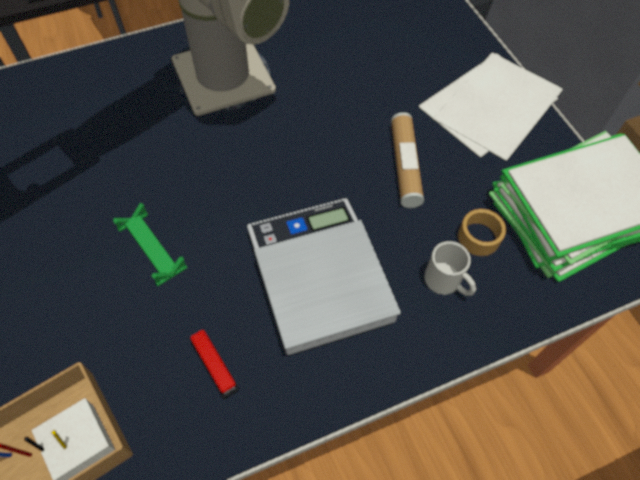

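View pics/top0.png

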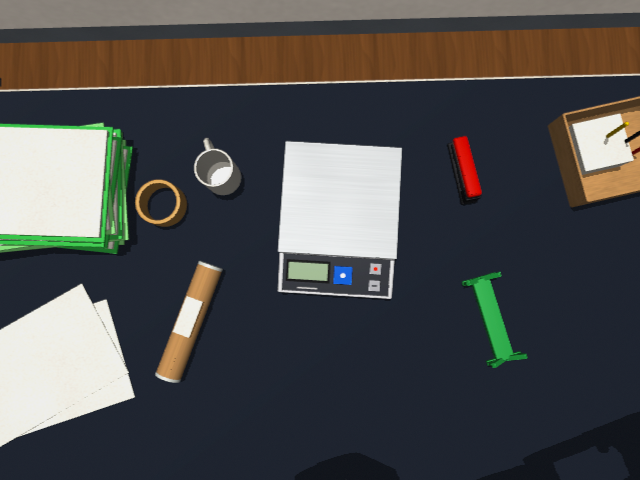

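View pics/wrist0.png

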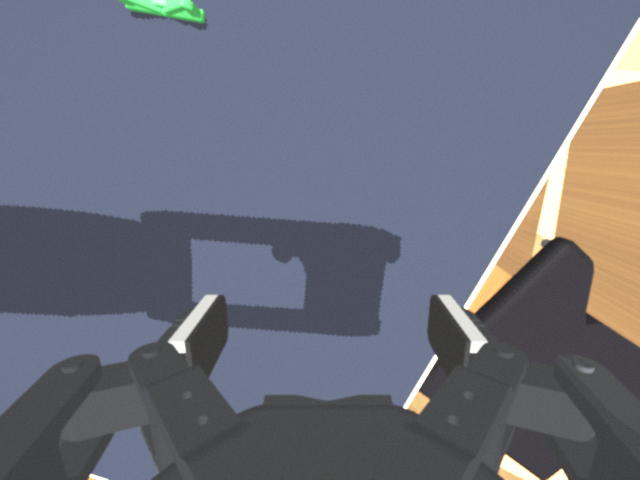

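```bash
cat > h.py <<'E'
from bench import r
import cv2,numpy as np
def P(n):
    c=r.camera_model(n);T=np.linalg.inv(c["cam_to_world"]);return c["intrinsics"]@T[:3], c
def proj(n,X):
    M,_=P(n);p=M@np.append(X,1);return p[:2]/p[2]
def ray(n,px):
    _,c=P(n);d=np.linalg.inv(c["intrinsics"])@np.array([px[0],px[1],1]);T=np.array(c["cam_to_world"]);d=T[:3,:3]@d
    return T[:3,3],d/np.linalg.norm(d)
def onz(n,px,z):
    o,d=ray(n,px);return o+d*(z-o[2])/d[2]
def tri(obs): # list of (o,d)
    A=0;b=0
    for o,d in obs:
        Q=np.eye(3)-np.outer(d,d);A=A+Q;b=b+Q@o
    X=np.linalg.solve(A,b)
    return X,[float(np.linalg.norm((np.eye(3)-np.outer(d,d))@(X-o))) for o,d in obs]
E
python3 - <<'E'
from h import *
names="cradle_bar cradle_seat tube_center pan_center tare_top power_top unit_top mug stapler tape_roll".split()
r.snapshot("scene");r.snapshot("top")
for t in names:
    ob=[]
    for c in ["scene","top"]:
        d=r.spot_point(c,t)
        print(t,c,[(np.round(x["position"],1).tolist(),round(x["conf"],2)) for x in d[:3]])
        if d: ob.append(ray(c,d[0]["position"]))
    if len(ob)==2: X,e=tri(ob);print("   ",X.round(1),np.round(e,1))
for t in ["cradle_bar","tube_center","pan_center"]:
    for c in ["scene","top"]:
        d=r.trace(c,t)
        if d:
            np.save(f"m_{c}_{t}.npy",d[0]["mask"]);
            ys,xs=np.nonzero(d[0]["mask"]); box=cv2.minAreaRect(np.c_[xs,ys].astype(np.float32))
            print(t,c,d[0]["conf"],d[0]["mask"].sum(),np.round(cv2.boxPoints(box),1).tolist())
print(r.sense()["time"])
E
```

```text
cradle_bar scene [([152.6, 245.7], 0.69)]
cradle_bar top [([497.1, 318.7], 0.82)]
    [ 438.6 -312.5   15.3] [6.7 6.7]
cradle_seat scene [([149.2, 237.1], 0.97)]
cradle_seat top [([499.6, 318.6], 0.94), ([163.1, 206.2], 0.19)]
    [ 439.8 -308.7   50.6] [3.6 3.6]
tube_center scene [([404.3, 157.7], 0.89), ([322.7, 280.4], 0.39)]
tube_center top [([188.1, 318.7], 0.66)]
    [450.7 302.3  35.6] [4.2 4.2]
pan_center scene [([319.9, 282.2], 0.59)]
pan_center top [([337.6, 200.2], 0.62)]
    [679.8  -6.4  50.3] [7.4 7.4]
tare_top scene [([295.5, 225.7], 0.69)]
tare_top top [([344.0, 274.8], 0.53)]
    [531.9  -8.5  46.9] [0.1 0.1]
power_top scene [([265.9, 241.5], 0.59)]
power_top top [([375.0, 270.2], 0.45)]
    [538.6 -75.5  33.9] [4. 4.]
unit_top scene [([262.4, 224.9], 0.6)]
unit_top top [([376.4, 289.9], 0.56)]
    [500.2 -72.7  42.4] [0.3 0.3]
mug scene [([442.9, 283.0], 0.9)]
mug top [([220.4, 175.9], 0.64)]
    [752.6 248.5 -16.6] [3.4 3.4]
stapler scene [([214.7, 366.0], 0.91)]
stapler top []
tape_roll scene [([478.2, 236.0], 0.6), ([324.7, 280.7], 0.16)]
tape_roll top [([163.5, 
[... 361 characters left out ...]
1220703125, 369.5]]
tube_center scene 0.68 1911 [[389.1000061035156, 114.5999984741211], [410.6000061035156, 111.5], [424.20001220703125, 204.6999969482422], [402.70001220703125, 207.8000030517578]]
tube_center top 0.56 3127 [[154.0, 375.70001220703125], [199.60000610351562, 259.0], [223.6999969482422, 268.3999938964844], [178.1999969482422, 385.1000061035156]]
pan_center scene 0.76 11825 [[254.3000030517578, 249.0], [369.6000061035156, 213.6999969482422], [400.1000061035156, 313.6000061035156], [284.79998779296875, 348.8999938964844]]
pan_center top 0.69 13073 [[277.6000061035156, 252.0], [284.0, 140.60000610351562], [402.8999938964844, 147.39999389648438], [396.5, 258.79998779296875]]
1.55
```

```bash
python3 - <<'E'
from h import *
def show(n,L,z):
    Q=[onz(n,p,z)[:2] for p in L]
    return np.array(Q)
q=show("top",[(286,142),(401,148),(396,258),(279,252)],68);print("pan top",q.round(1).tolist(),q.mean(0), np.degrees(np.arctan2(*(q[1]-q[2])[::-1])))
q=show("scene",[(256,253),(363,222),(398,311),(290,347)],68);print("pan scene",q.round(1).tolist(),q.mean(0))
for n in ["top","scene"]:
  for t,z in [("cradle_bar",25),("tube_center",30)]:
    m=np.load(f"m_{n}_{t}.npy");ys,xs=np.nonzero(m)
    W=np.array([onz(n,p,z)[:2] for p in np.c_[xs,ys]])
    c,(w,h),a=cv2.minAreaRect(W.astype(np.float32)); u,s,v=np.linalg.svd(W-W.mean(0),full_matrices=False)
    print(n,t,np.round(c,1),round(w),round(h),a,"mean",W.mean(0).round(1),"yaw",np.degrees(np.arctan2(v[0,1],v[0,0])))
print("tare",onz("top",(342.5,275.5),46),onz("scene",(297,226),46))
E
```

```text
pan top [[800.0, 101.2], [781.7, -128.7], [561.8, -110.5], [579.2, 118.6]] [680.67758     -4.85981284] -4.7273124049594335
pan scene [[573.8, -112.2], [590.1, 122.7], [800.8, 99.2], [787.9, -121.9]] [688.14246482  -3.04332897]
top cradle_bar [ 435.6 -309.9] 182 82 14.685966491699219 mean [ 434.2 -307.5] yaw -165.3449284330063Traceback (most recent call last):
  File "<stdin>", line 10, in <module>
  File "h.py", line 11, in onz
    o,d=ray(n,px);return o+d*(z-o[2])/d[2]
        ~~~^^^^^^
  File "h.py", line 8, in ray
    _,c=P(n);d=np.linalg.inv(c["intrinsics"])@np.array([px[0],px[1],1]);T=np.array(c["cam_to_world"]);d=T[:3,:3]@d
        ~^^^
  File "h.py", line 4, in P
    c=r.camera_model(n);T=np.linalg.inv(c["cam_to_world"]);return c["intrinsics"]@T[:3], c
ValueError: time passes only in moves, steps and waits
```

```bash
python3 - <<'E'
import cv2
a=cv2.imread("pics/top0.png");b=cv2.imread("pics/scene0.png")
x=cv2.resize(a[255:385,440:560],None,fx=4,fy=4,interpolation=2);cv2.imwrite("pics/z1.png",x)
x=cv2.resize(a[130:305,265:415],None,fx=3.3,fy=3.3,interpolation=2);cv2.imwrite("pics/z2.png",x)
E
```

```text
(no output)
```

View pics/z1.png

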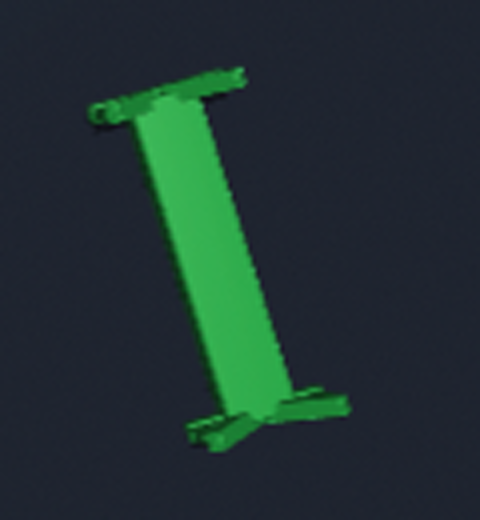

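View pics/z2.png

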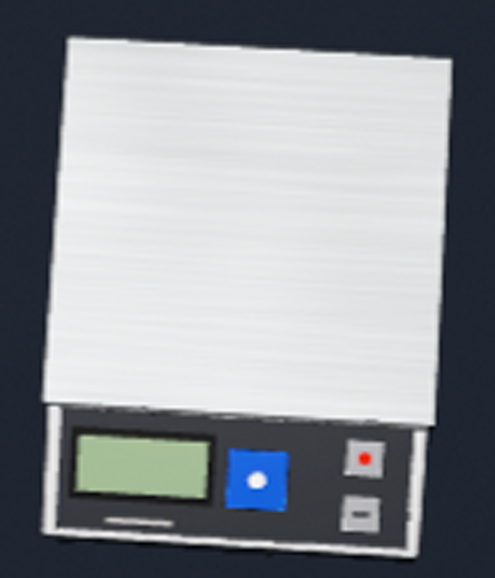

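```bash
python3 - <<'E'
import re
s=open('h.py').read()
s=s.replace("def P(n):\n    c=r.camera_model(n)","C={}\ndef P(n):\n    c=C[n] if n in C else C.setdefault(n,r.camera_model(n))")
s+='''
def onzs(n,px,z): return np.array([onz(n,p,z)[:2] for p in px])
'''
open('h.py','w').write(s)
E
python3 - <<'E'
from h import *
for n in ["top","scene"]:
  for t,z in [("cradle_bar",25),("tube_center",30)]:
    m=np.load(f"m_{n}_{t}.npy");ys,xs=np.nonzero(m)
    W=onzs(n,np.c_[xs,ys],z)
    c,(w,h),a=cv2.minAreaRect(W.astype(np.float32)); u,s,v=np.linalg.svd(W-W.mean(0),full_matrices=False)
    print(n,t,np.round(c,1),round(w),round(h),a,"mean",W.mean(0).round(1),"yaw",np.degrees(np.arctan2(v[0,1],v[0,0])))
print("tare",onz("top",(342.5,275.5),46),onz("scene",(297,226),46))
q=onzs("top",[(481.75,280),(504.5,358)],18);print(q,q.mean(0))
print(r.sense()["time"])
E
```

```text
top cradle_bar [ 435.6 -309.9] 182 82 14.685966491699219 mean [ 434.2 -307.5] yaw -165.3449284330063
top tube_center [446.2 306. ] 53 248 68.47537231445312 mean [445.7 306.5] yaw 158.43542228933617
scene cradle_bar [ 438.  -310.2] 203 78 15.115463256835938 mean [ 444.7 -310. ] yaw 14.688207807021639
scene tube_center [447.  305.9] 51 274 68.88504791259766 mean [453.2 303.9] yaw -21.40993811508215
tare [530.62036084  -5.38242007  46.        ] [533.28733853  -5.6751184   46.        ]
[[ 515.1279644  -291.04094274]
 [ 357.16715866 -328.49619407]] [ 436.14756153 -309.76856841]
1.55
```

```bash
cat > mv.py <<'E'
import json,os,sys,numpy as np
from scipy.spatial.transform import Rotation as R
F='cmd.json'
if not os.path.exists(F):
    json.dump(dict(p=[241.824,-549.115,303.892],q=R.from_euler('xyz',[-90,0,-156.234],degrees=True).as_quat().tolist()),open(F,'w'))
def load():
    d=json.load(open(F));return np.array(d['p']),R.from_quat(d['q'])
def app(row):   # record a commanded final row
    p,q=load();row=np.array(row,float)
    p=p+q.apply(row[:3]*1000);q=q*R.from_rotvec(row[3:])
    json.dump(dict(p=p.tolist(),q=q.as_quat().tolist()),open(F,'w'))
    print("cmd",p.round(1),q.as_euler('xyz',degrees=True).round(2))
def goto(pos,psi,tilt=0):
    """tilt: deg about world axis, R_total=Rtilt*down(psi); tilt = rotvec(world) deg"""
    p,q=load();T=R.from_euler('xyz',[-90,0,psi],degrees=True)
    if np.any(tilt): T=R.from_rotvec(np.radians(tilt))*T
    t=q.inv().apply(np.array(pos)-p)/1000;w=(q.inv()*T).as_rotvec()
    print("row",np.r_[t,w].round(4).tolist())
E
python3 - <<'E'
from mv import *
goto([437,-310,230],-166)
E
```

```text
row [-0.275, 0.0739, -0.1402, 0.0, 0.1704, -0.0]
```

Emit:
arm_command([
  [-0.05,0.01,-0.02,0,0.03,0],
  [-0.11,0.03,-0.055,0,0.07,0],
  [-0.17,0.045,-0.085,0,0.105,0],
  [-0.23,0.06,-0.115,0,0.14,0],
  [-0.26,0.07,-0.132,0,0.16,0],
  [-0.275,0.074,-0.14,0,0.17,0],
  [-0.275,0.074,-0.14,0,0.17,0],
  [-0.275,0.074,-0.14,0,0.17,0],
  [-0.275,0.074,-0.14,0,0.17,0],
  [-0.275,0.074,-0.14,0,0.17,0],
], jaw=-1)

```text
time: 2.8
tool_pos: [436.7, -311.0, 230.2]
tcp_rot: [-90.0, 0.0, -166.1]
ft_force: [0.1, -0.0, -0.7]
finger_gap: 85.5
```

```bash
python3 - <<'E'
from mv import app
app([-0.275,0.074,-0.14,0,0.17,0])
from h import *
s=r.sense();print(s["time"],s["tool_pos"],s["tcp_rot"],s["ft_force"],s["joint_pos"])
P("wrist");im=r.snapshot("wrist");cv2.imwrite("pics/w1.png",im[:,:,::-1])
for z,t in [(9,"cradle_bar"),(47,"cradle_seat")]:
    d=r.spot_point("wrist",t)
    for x in d[:2]: print(t,x, onz("wrist",x["position"],z))
d=r.trace("wrist","cradle_bar")
if d:
    print(d[0]["conf"],d[0]["position"]);np.save("m_w1.npy",d[0]["mask"])
np.save("camw1.npy",C["wrist"]["cam_to_world"])
E
```

```text
cmd [ 437.1 -310.2  229.9] [ -90.      0.   -165.97]
2.8 [ 436.66707515 -311.0173061   230.17972799] [-8.99757436e+01  1.34801386e-02 -1.66053847e+02] [ 0.05162522 -0.03353474 -0.68940379] [-4.09391687e+01  2.56177969e-01  1.00609620e+02 -2.97954133e-03
  7.91066059e+01  3.51152432e+01]
cradle_bar {'position': [322.2, 226.5], 'conf': 0.56} [ 436.14471368 -306.69434602    9.        ]
cradle_seat {'position': [321.8, 238.8], 'conf': 0.76} [ 435.56710302 -307.08485747   47.        ]
0.57 [323.7, 219.7]
```

View pics/w1.png

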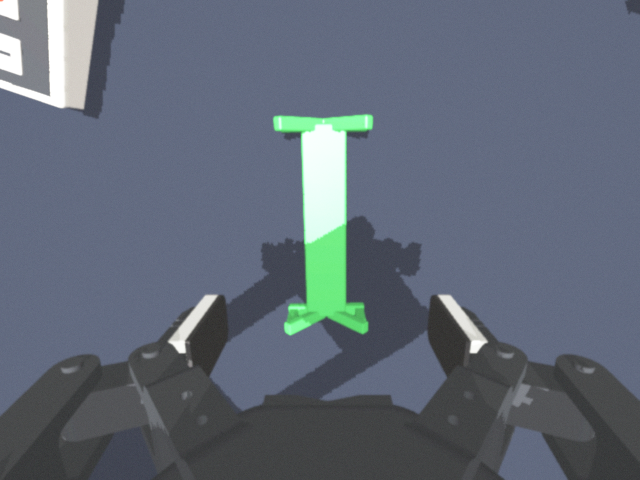

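```bash
python3 - <<'E'
from h import *
q=onzs("wrist",[(302,140),(347,140),(307,300),(346,300),(324,131),(326,310)],18);print(q.round(1).tolist())
a=(q[0]+q[1])/2;b=(q[2]+q[3])/2;print(np.linalg.norm(q[0]-q[1]),np.linalg.norm(q[2]-q[3]),np.degrees(np.arctan2(*(a-b)[::-1])),a,b,(q[4]+q[5])/2,np.linalg.norm(q[4]-q[5]))
print([proj("wrist",(438,-308,47+0))])
# two-view height of the bar: top vs wrist, saddle outer ends
for pt,pw in [((481.75,280),(324,131)),((504.5,358),(326,309))]:
    print(tri([ray("top",pt),ray("wrist",pw)]))
E
```

```text
[[503.6, -273.2], [512.3, -308.0], [368.3, -308.5], [376.9, -343.0], [514.5, -288.6], [362.7, -327.8]]
35.927409854511474 35.545650559799256 14.56360561643042 [ 507.93006391 -290.61316216] [ 372.57759033 -325.77804626] [ 438.58733999 -308.17325927] 156.7532157640196
[array([324.42158714, 236.64305572])]
(array([ 514.65838029, -288.757343  ,   25.43349724]), [0.4135793548096352, 0.41357935480974617])
(array([ 356.56297466, -330.57074498,    6.48885636]), [1.9935131802027708, 1.9935131802026596])
```

```bash
python3 - <<'E'
from mv import *
goto([438,-308.2,75],-165.5)
E
```

```text
row [-0.0014, 0.1549, -0.0017, -0.0, -0.0083, -0.0]
```

Emit:
arm_command([
  [-0.0014,0.02,-0.0017,0,-0.0083,0],
  [-0.0014,0.05,-0.0017,0,-0.0083,0],
  [-0.0014,0.08,-0.0017,0,-0.0083,0],
  [-0.0014,0.105,-0.0017,0,-0.0083,0],
  [-0.0014,0.125,-0.0017,0,-0.0083,0],
  [-0.0014,0.14,-0.0017,0,-0.0083,0],
  [-0.0014,0.15,-0.0017,0,-0.0083,0],
  [-0.0014,0.155,-0.0017,0,-0.0083,0],
  [-0.0014,0.155,-0.0017,0,-0.0083,0],
  [-0.0014,0.155,-0.0017,0,-0.0083,0],
])

```text
time: 4.25
tool_pos: [438.4, -308.5, 75.6]
tcp_rot: [-89.9, 0.0, -165.5]
ft_force: [-0.8, -0.4, 0.2]
finger_gap: 85.4
```

Emit:
arm_command([
  [0,0,0,0,0,0],
  [0,0,0,0,0,0],
  [0,0,0,0,0,0],
  [0,0,0,0,0,0],
  [0,0,0,0,0,0],
  [0,0,0,0,0,0],
  [0,0,0,0,0,0],
  [0,0,0,0,0,0],
  [0,0,0,0,0,0],
  [0,0,0,0,0,0],
], jaw=1, force=30)

```text
time: 5.5
tool_pos: [438.2, -308.4, 75.2]
tcp_rot: [-90.0, 0.0, -165.5]
ft_force: [-0.3, -1.5, 5.0]
finger_gap: 35.0
```

```bash
python3 - <<'E'
from mv import *
app([-0.0014,0.155,-0.0017,0,-0.0083,0])
from h import *
s=r.sense();print(s["time"],s["tool_pos"],s["tcp_rot"],s["ft_force"],s["finger_gap"])
im=r.snapshot("wrist");cv2.imwrite("pics/w2.png",im[:,:,::-1])
goto([438,-308.2,200],-165.5)
E
```

```text
cmd [ 438.  -308.2   74.9] [ -90.     0.  -165.5]
5.5 [ 438.24869722 -308.41126653   75.22370279] [-8.99659510e+01  2.03123317e-02 -1.65499453e+02] [-0.2792046  -1.54428099  4.96815142] 35.001333389741035
row [0.0, -0.1251, 0.0, -0.0, 0.0, -0.0]
```

View pics/w2.png

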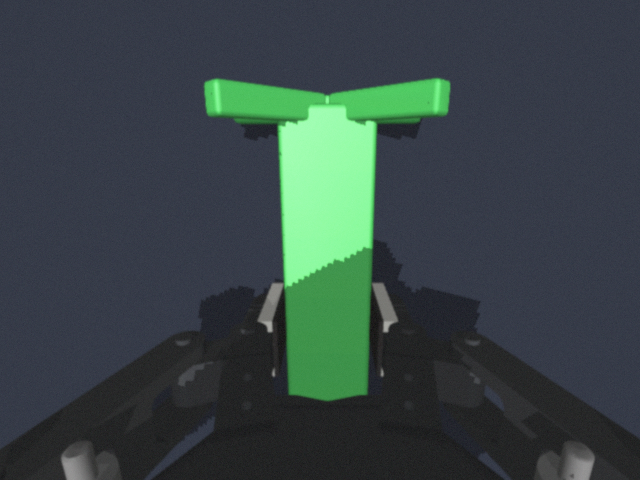

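Emit:
arm_command([
  [0,-0.005,0,0,0,0],
  [0,-0.02,0,0,0,0],
  [0,-0.045,0,0,0,0],
  [0,-0.075,0,0,0,0],
  [0,-0.105,0,0,0,0],
  [0,-0.13,0,0,0,0],
  [0,-0.15,0,0,0,0],
  [0,-0.16,0,0,0,0],
  [0,-0.165,0,0,0,0],
  [0,-0.165,0,0,0,0],
], jaw=1, force=40)

```text
time: 6.8
tool_pos: [437.9, -308.0, 239.6]
tcp_rot: [-90.0, -0.0, -165.5]
ft_force: [-1.2, 0.2, -1.9]
finger_gap: 35.1
```

```bash
python3 - <<'E'
from mv import *
app([0,-0.165,0,0,0,0])
from h import *
s=r.sense();print(s["time"],s["tool_pos"],s["ft_force"],s["finger_gap"])
goto([560,-5,240],-94.6)
goto([683,-5,240],-94.6)
E
```

```text
cmd [ 438.  -308.2  239.9] [ -90.     0.  -165.5]
6.8 [ 437.90419185 -308.04415337  239.61752356] [-1.18445943  0.23351985 -1.88665004] 35.14444251229916
row [-0.194, -0.0001, -0.263, 0.0, -1.2374, 0.0]
row [-0.3131, -0.0001, -0.2322, 0.0, -1.2374, 0.0]
```

Emit:
arm_command([
  [-0.012,0,-0.009,0,-0.05,0],
  [-0.045,0,-0.033,0,-0.18,0],
  [-0.083,0,-0.061,0,-0.33,0],
  [-0.123,0,-0.091,0,-0.485,0],
  [-0.163,0,-0.121,0,-0.645,0],
  [-0.203,0,-0.151,0,-0.8,0],
  [-0.243,0,-0.18,0,-0.955,0],
  [-0.276,0,-0.205,0,-1.09,0],
  [-0.3,0,-0.223,0,-1.185,0],
  [-0.313,0,-0.232,0,-1.237,0],
])

```text
time: 8.05
tool_pos: [683.3, -2.7, 238.6]
tcp_rot: [-90.1, 0.0, -94.3]
ft_force: [-0.6, -0.1, -2.4]
finger_gap: 35.0
```

```bash
python3 - <<'E'
from mv import *
app([-0.313,0,-0.232,0,-1.237,0])
from h import *
s=r.sense();print(s["time"],s["tool_pos"],s["tcp_rot"],s["finger_gap"],s["joint_pos"])
P("wrist");im=r.snapshot("wrist");cv2.imwrite("pics/w3.png",im[:,:,::-1])
for t in ["pan_center","tare_top"]:
    d=r.spot_point("wrist",t)
    for x in d[:2]: print(t,x, onz("wrist",x["position"],68 if t[0]=='p' else 46))
im=r.snapshot("top");cv2.imwrite("pics/t3.png",im[:,:,::-1])
E
```

```text
cmd [683.   -5.2 239.9] [-90.     0.   -94.62]
8.05 [683.2766882   -2.65959836 238.5530986 ] [-9.01036215e+01  2.02083192e-02 -9.43113824e+01] 34.985677016989136 [-4.52885796e+00  2.23181162e+01  7.47045872e+01  1.99601906e-02
  8.30809944e+01 -2.19916265e-01]
tare_top {'position': [323.6, 312.6], 'conf': 0.72} [675.67423196 -71.83396627  46.        ]
tare_top {'position': [140.3, 253.9], 'conf': 0.67} [530.67313965  -7.74462411  46.        ]
```

View pics/w3.png

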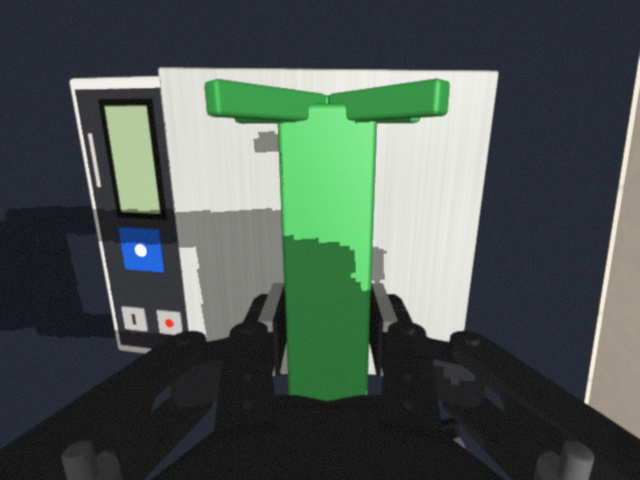

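```bash
python3 - <<'E'
from h import *
C["wrist"]=r.camera_model("wrist")
q=onzs("wrist",[(160,69),(497,72),(466,345),(186,250)],68);print(q.round(1).tolist())
f=(q[1]-q[0]);print(np.linalg.norm(f),np.degrees(np.arctan2(f[1],f[0])))
u=f/np.linalg.norm(f); v=np.array([u[1],-u[0]]); print("center",(q[0]+q[1])/2+v*117.5, (q[0]+q[1])/2+v*112.5)
print("tare",onz("wrist",(141,250.5),46), onz("wrist",(169,323),46))
print(tri([ray("wrist",(141,250.5)),ray("top",(342.5,275.5))]), tri([ray("wrist",(141,250.5)),ray("top",(342.5,275.5)),ray("scene",(297,226))]))
# pan height: corners top vs wrist
print(tri([ray("wrist",(160,69)),ray("top",(279,252))]),tri([ray("wrist",(497,72)),ray("top",(286,142))]))
E
```

```text
[[585.1, 119.2], [802.7, 99.4], [788.6, -102.1], [577.7, -3.6]]
218.47336076432615 -5.199894866263916
center [683.23514201  -7.75672194] [683.68829577  -2.77729912]
tare [530.85169017  -7.14213331  46.        ] [539.73904594 -74.20772035  46.        ]
(array([530.91975778,  -6.16991045,  46.60453814]), [0.861276122042256, 0.8612761220422792]) (array([531.36384016,  -5.98744517,  45.38442489]), [1.4051769484251782, 0.9370916439041519, 1.4825234211954426])
(array([580.23830193, 120.66565547,  57.21625183]), [0.9788402018886686, 0.9788402018886191]) (array([797.54696538,  99.14920644,  77.88578895]), [1.3392644314778586, 1.339264431477843])
```

```bash
python3 - <<'E'
from mv import *
goto([682.5,-5,147],-94.7)
from h import *
s=r.sense();print(s["time"],s["tool_pos"],s["tcp_rot"],s["ft_force"])
E
```

```text
row [-0.0002, 0.0929, -0.0005, 0.0, 0.0013, 0.0]
8.25 [682.51760484  -5.49947751 239.30457143] [-9.00677956e+01 -2.16097888e-02 -9.46794583e+01] [-0.29596875 -0.86709756 -2.35403719]
```

Emit:
arm_command([
  [0,0.01,0,0,0,0],
  [0,0.03,0,0,0,0],
  [0,0.05,0,0,0,0],
  [0,0.068,0,0,0,0],
  [0,0.08,0,0,0,0],
  [0,0.088,0,0,0,0],
  [0,0.092,0,0,0,0],
  [0,0.0935,0,0,0,0],
  [0,0.0945,0,0,0,0],
  [0,0.0945,0,0,0,0],
])

```text
time: 9.5
tool_pos: [683.2, -5.2, 145.9]
tcp_rot: [-90.0, -0.0, -94.6]
ft_force: [-0.0, -0.6, -1.9]
finger_gap: 34.7
```

```bash
python3 - <<'E'
from mv import *
app([0,.0945,0,0,0,0])
from h import *
s=r.sense();print(s["time"],s["tool_pos"],s["tcp_rot"],s["ft_force"])
im=r.snapshot("scene");cv2.imwrite("pics/s4.png",cv2.resize(im[180:360,230:420],None,fx=3,fy=3)[:,:,::-1])
E
```

```text
cmd [683.   -5.2 145.4] [-90.     0.   -94.62]
9.5 [683.1957848   -5.21523685 145.8692566 ] [-8.99590249e+01 -1.34151884e-03 -9.46265407e+01] [-0.02912719 -0.55787635 -1.90116467]
```

View pics/s4.png

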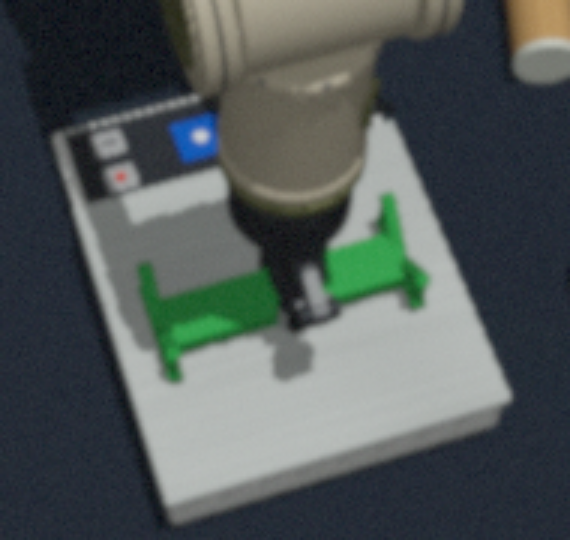

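Emit:
arm_command([
  [0,0.0005,0,0,0,0],
  [0,0.001,0,0,0,0],
  [0,0.0015,0,0,0,0],
  [0,0.002,0,0,0,0],
  [0,0.0022,0,0,0,0],
  [0,0.0024,0,0,0,0],
  [0,0.0026,0,0,0,0],
  [0,0.0028,0,0,0,0],
  [0,0.0028,0,0,0,0],
  [0,0.0028,0,0,0,0],
])

```text
time: 10.8
tool_pos: [683.0, -5.2, 142.6]
tcp_rot: [-90.0, 0.0, -94.6]
ft_force: [0.1, 0.0, -1.6]
finger_gap: 35.3
```

Emit:
arm_command([
  [0,0.0003,0,0,0,0],
  [0,0.0006,0,0,0,0],
  [0,0.0009,0,0,0,0],
  [0,0.0012,0,0,0,0],
  [0,0.0014,0,0,0,0],
  [0,0.0016,0,0,0,0],
  [0,0.0016,0,0,0,0],
  [0,0.0016,0,0,0,0],
  [0,0.0016,0,0,0,0],
  [0,0.0016,0,0,0,0],
])

```text
time: 12.05
tool_pos: [683.0, -5.2, 141.0]
tcp_rot: [-90.0, 0.0, -94.6]
ft_force: [-0.4, -0.1, -2.2]
finger_gap: 35.1
```

Emit:
arm_command([
  [0,0.0003,0,0,0,0],
  [0,0.0006,0,0,0,0],
  [0,0.0009,0,0,0,0],
  [0,0.0012,0,0,0,0],
  [0,0.0015,0,0,0,0],
  [0,0.0018,0,0,0,0],
  [0,0.002,0,0,0,0],
  [0,0.002,0,0,0,0],
  [0,0.002,0,0,0,0],
  [0,0.002,0,0,0,0],
])

```text
time: 13.3
tool_pos: [683.0, -5.2, 139.4]
tcp_rot: [-90.0, 0.0, -94.6]
ft_force: [-4.6, 0.4, 5.5]
finger_gap: 34.8
```

Emit:
arm_command([
  [0,0,0,0,0,0],
  [0,0,0,0,0,0],
  [0,0,0,0,0,0],
  [0,0,0,0,0,0],
  [0,0,0,0,0,0],
  [0,-0.01,0,0,0,0],
  [0,-0.03,0,0,0,0],
  [0,-0.06,0,0,0,0],
  [0,-0.09,0,0,0,0],
  [0,-0.11,0,0,0,0],
], jaw=-0.7)

```text
time: 14.55
tool_pos: [683.9, -5.2, 253.0]
tcp_rot: [-89.8, -0.0, -94.6]
ft_force: [0.4, -1.2, 0.6]
finger_gap: 72.7
```

```bash
python3 - <<'E'
from mv import *
app([0,.0028+.0016+.002-.11,0,0,0,0])
from h import *
s=r.sense();print(s["time"],s["tool_pos"],s["tcp_rot"],s["ft_force"],s["finger_gap"])
im=r.snapshot("top");cv2.imwrite("pics/t5.png",cv2.resize(im[130:305,265:415],None,fx=3.3,fy=3.3)[:,:,::-1])
P("wrist");im=r.snapshot("wrist");cv2.imwrite("pics/w5.png",im[:,:,::-1])
E
```

```text
cmd [683.   -5.2 249. ] [-90.     0.   -94.62]
14.55 [683.86188604  -5.24035923 252.96238188] [-8.97600627e+01 -6.36016170e-04 -9.46222650e+01] [ 0.3954052  -1.21215322  0.63882548] 72.7142889489946
```

View pics/t5.png

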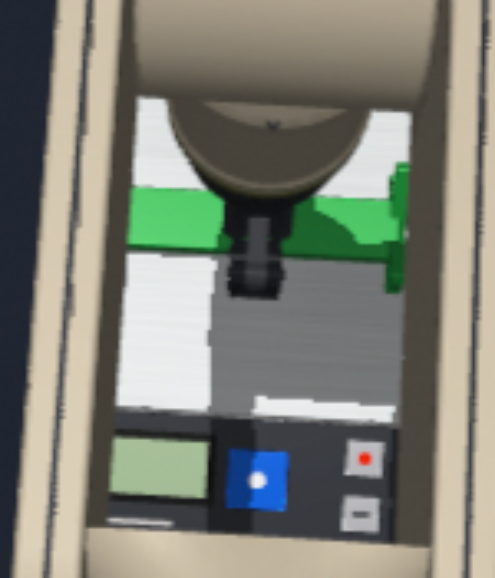

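View pics/w5.png

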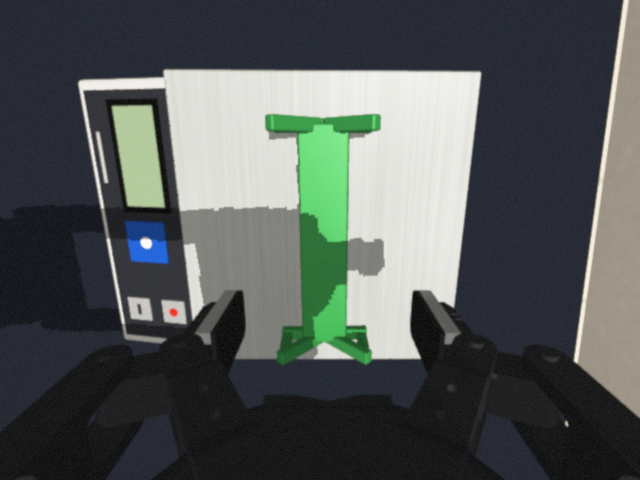

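```bash
python3 - <<'E'
from h import *
s=r.sense();print(s["tool_pos"])
r.snapshot("wrist");C["wrist"]=r.camera_model("wrist")
for z in (64,68):
    q=onzs("wrist",[(165,70),(480,72),(457,360),(212,358)],z);print(z,q.round(1).tolist(),q.mean(0),np.linalg.norm(q[0]-q[1]),np.linalg.norm(q[1]-q[2]))
q=onzs("wrist",[(299,140),(348,140),(303,330),(345,330),(323.5,132),(324,341)],68+18)
a=(q[0]+q[1])/2;b=(q[2]+q[3])/2;print("bar",np.linalg.norm(q[0]-q[1]),np.degrees(np.arctan2(*(a-b)[::-1])),a,b,q[4:].mean(0),np.linalg.norm(q[4]-q[5]))
pw=(146.5,242.5);print("tare",onz("wrist",pw,45));print(tri([ray("wrist",pw),ray("top",(342.5,275.5))]))
for t in ["pan_center","cradle_bar","cradle_seat","tare_top"]:
    for x in r.spot_point("wrist",t)[:2]: print(t,np.round(x["position"],1),round(x["conf"],2), onz("wrist",x["position"],{"p":68,"c":77 if "bar" in t else 115,"t":45}[t[0]]).round(1))
E
```

```text
[684.55314207  -5.30367587 253.68122687]
64 [[583.8, 122.0], [800.7, 103.1], [790.1, -127.4], [576.1, -107.4]] [687.65122067  -2.42680609] 217.71115759569483 230.8015439925797
68 [[585.4, 121.1], [798.9, 102.5], [788.5, -124.4], [577.9, -104.7]] [687.69459151  -1.3925471 ] 214.32475023085533 227.21152106024897
bar 32.625345650387295 85.30990286724884 [688.9292189   66.69430676] [677.29735339 -75.08688626] [682.91345155  -6.52714244] 157.08930154305403
tare [532.07621858  -3.66604841  45.        ]
(array([530.51789358,  -4.94998056,  41.95742519]), [0.5687131413219001, 0.5687131413218076])
cradle_bar [322.9 241.5] 0.76 [682.2  -5.9  77. ]
cradle_seat [325.1 258.4] 0.87 [684.   -6.4 115. ]
tare_top [142.6 244.8] 0.78 [528.3  -5.4  45. ]
tare_top [323.1 242.3] 0.54 [681.3 -15.8  45. ]
```

```bash
cat >> mv.py <<'E'
TILT=np.array([-0.845,-10.27,0])
N=R.from_rotvec(np.radians(TILT)).apply([0,0,1.])
TARE=np.array([531,-5.5,45])
E
python3 - <<'E'
from mv import *
from h import *
s=r.sense();print(s["time"],s["tool_pos"],s["tcp_rot"],s["ft_force"])
print(N); p=TARE+N*(72.6+10);print(p)
goto(p,-94.7,TILT); goto(TARE+N*(72.6+90),-94.7,TILT)
E
```

```text
14.9 [682.17087718  -5.12253084 246.93660594] [-9.01759343e+01  8.06924262e-04 -9.46228719e+01] [ 0.07683253 -0.49605973 -0.30457662]
[-0.17828055  0.01466865  0.98387035]
[516.27402634  -4.28836926 126.26769131]
row [0.0125, 0.1227, -0.1662, 0.1799, 0.0013, -0.0001]
row [0.0125, 0.044, -0.1805, 0.1799, 0.0013, -0.0001]
```

Emit:
arm_command([
  [0.001,0.002,-0.015,0.015,0,0],
  [0.004,0.008,-0.045,0.05,0,0],
  [0.007,0.016,-0.08,0.09,0,0],
  [0.0095,0.03,-0.115,0.125,0,0],
  [0.011,0.05,-0.143,0.155,0,0],
  [0.012,0.075,-0.158,0.172,0,0],
  [0.0125,0.097,-0.164,0.18,0,0],
  [0.0125,0.112,-0.1655,0.18,0,0],
  [0.0125,0.12,-0.166,0.18,0,0],
  [0.0125,0.1227,-0.1662,0.18,0,0],
], jaw=1, force=40)

```text
time: 16.15
tool_pos: [516.5, -4.2, 126.0]
tcp_rot: [-79.7, 0.0, -94.6]
ft_force: [-0.3, 0.4, 0.1]
finger_gap: -0.2
```

```bash
python3 - <<'E'
from mv import *
app([0.0125,0.1227,-.1662,.18,0,0])
from h import *
P("wrist");im=r.snapshot("wrist");cv2.imwrite("pics/w6.png",im[:,:,::-1])
im=r.snapshot("scene");cv2.imwrite("pics/s6.png",cv2.resize(im[180:360,230:420],None,fx=3,fy=3)[:,:,::-1])
s=r.sense();print(s["time"],s["tool_pos"],s["tcp_rot"],s["ft_force"],s["finger_gap"])
E
```

```text
cmd [516.3  -4.2 126.3] [-79.69  -0.   -94.62]
16.25 [516.77734493  -4.29928921 126.52646566] [-7.96708693e+01  1.16512309e-03 -9.46250577e+01] [-0.09035257 -0.17737064 -0.46520642] 0.08146518688607082
```

View pics/w6.png

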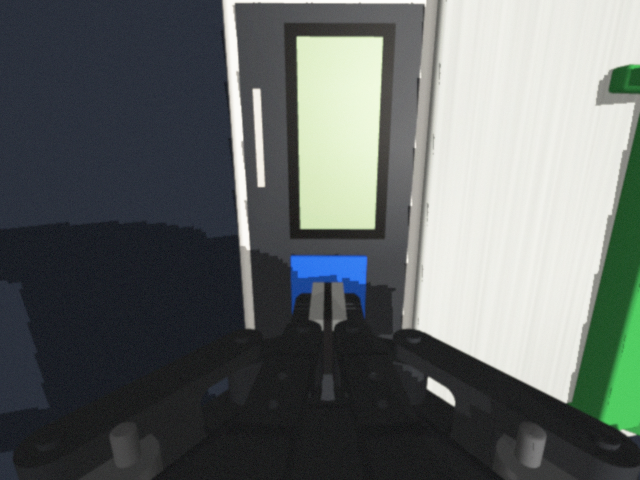

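View pics/s6.png

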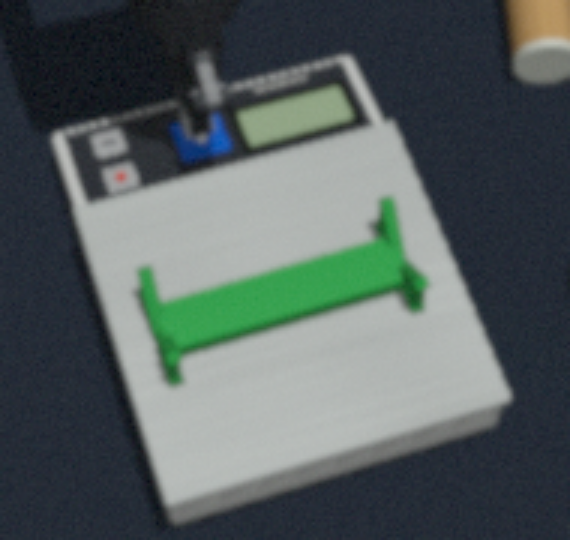

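```bash
python3 - <<'E'
from h import *
from mv import *
c=r.camera_model("wrist");T=c["cam_to_world"];K=c["intrinsics"]
for z in (150,155,160,165):
    d=np.linalg.inv(K)@np.array([329,256,1]);X=(T[:3,:3]@(d*z)+T[:3,3]);print(z,X.round(1))
for L in [((291,256),(367,256)),]:
    for h in (41,43,45,47,49):
        q=[onz("wrist",p,h) for p in L[0:2]] if 0 else [onz("wrist",p,h) for p in L]
        print(h,np.linalg.norm(q[0]-q[1]).round(1),((q[0]+q[1])/2).round(1))
print("tip",(r.sense()["tool_pos"]-72.6*N).round(1))
E
```

```text
150 [533.4  16.3  55.5]
155 [534.2  14.6  50.8]
160 [534.9  13.   46.1]
165 [535.7  11.3  41.5]
41 37.9 [536.1  11.1  41. ]
43 37.4 [535.8  11.8  43. ]
45 36.9 [535.5  12.5  45. ]
47 36.4 [535.2  13.2  47. ]
49 35.9 [534.8  13.9  49. ]
tip [529.7  -5.4  55.1]
```

Emit:
arm_command([
  [0,0.0005,0.0005,0,0,0],
  [0,0.0015,0.001,0,0,0],
  [0,0.0025,0.0015,0,0,0],
  [0,0.0035,0.002,0,0,0],
  [0,0.004,0.002,0,0,0],
  [0,0.0045,0.002,0,0,0],
  [0,0.005,0.002,0,0,0],
  [0,0.005,0.002,0,0,0],
  [0,0.005,0.002,0,0,0],
  [0,0.005,0.002,0,0,0],
])

```text
time: 17.5
tool_pos: [519.2, -4.5, 121.8]
tcp_rot: [-79.7, 0.0, -94.6]
ft_force: [0.3, 1.0, 0.9]
finger_gap: 0.1
```

Emit:
arm_command([
  [0,0.0002,0,0,0,0],
  [0,0.0004,0,0,0,0],
  [0,0.0006,0,0,0,0],
  [0,0.0008,0,0,0,0],
  [0,0.001,0,0,0,0],
  [0,0.0012,0,0,0,0],
  [0,0.0013,0,0,0,0],
  [0,0.0013,0,0,0,0],
  [0,0.0013,0,0,0,0],
  [0,0.0013,0,0,0,0],
])

```text
time: 18.75
tool_pos: [519.4, -4.5, 120.5]
tcp_rot: [-79.7, 0.0, -94.6]
ft_force: [-0.1, -0.4, 0.3]
finger_gap: -0.4
```

Emit:
arm_command([
  [0,0.0002,0,0,0,0],
  [0,0.0004,0,0,0,0],
  [0,0.0006,0,0,0,0],
  [0,0.0008,0,0,0,0],
  [0,0.001,0,0,0,0],
  [0,0.001,0,0,0,0],
  [0,0.001,0,0,0,0],
  [0,0.001,0,0,0,0],
  [0,0.001,0,0,0,0],
  [0,0.001,0,0,0,0],
])

```text
time: 20.0
tool_pos: [519.6, -4.5, 119.5]
tcp_rot: [-79.7, 0.0, -94.6]
ft_force: [0.2, 0.3, 0.4]
finger_gap: -0.2
```

Emit:
arm_command([
  [0,0.0002,0,0,0,0],
  [0,0.0004,0,0,0,0],
  [0,0.0006,0,0,0,0],
  [0,0.0008,0,0,0,0],
  [0,0.001,0,0,0,0],
  [0,0.001,0,0,0,0],
  [0,0.001,0,0,0,0],
  [0,0.001,0,0,0,0],
  [0,0.001,0,0,0,0],
  [0,0.001,0,0,0,0],
])

```text
time: 21.25
tool_pos: [519.8, -4.5, 118.8]
tcp_rot: [-79.7, 0.0, -94.6]
ft_force: [-4.7, 0.7, 5.7]
finger_gap: -0.2
```

Emit:
arm_command([
  [0,0.0001,0,0,0,0],
  [0,0.0002,0,0,0,0],
  [0,0.0002,0,0,0,0],
  [0,0.0002,0,0,0,0],
  [0,0.0002,0,0,0,0],
  [0,0.0002,0,0,0,0],
  [0,0.0002,0,0,0,0],
  [0,0.0002,0,0,0,0],
  [0,0.0002,0,0,0,0],
  [0,0.0002,0,0,0,0],
])

```text
time: 22.5
tool_pos: [519.8, -4.5, 118.7]
tcp_rot: [-79.7, -0.0, -94.6]
ft_force: [-5.2, 1.2, 6.7]
finger_gap: -0.1
```

Emit:
arm_command([
  [0,0.0001,0,0,0,0],
  [0,0.0002,0,0,0,0],
  [0,0.0003,0,0,0,0],
  [0,0.0004,0,0,0,0],
  [0,0.0004,0,0,0,0],
  [0,0.0004,0,0,0,0],
  [0,0.0004,0,0,0,0],
  [0,0.0004,0,0,0,0],
  [0,0.0004,0,0,0,0],
  [0,0.0004,0,0,0,0],
])

```text
time: 23.75
tool_pos: [519.8, -4.5, 118.5]
tcp_rot: [-79.7, -0.0, -94.6]
ft_force: [-6.4, 0.0, 9.2]
finger_gap: 0.2
```

```bash
python3 - <<'E'
from h import *
for i in range(4):
    s=r.sense();f=np.array(s["ft_force"]);print(s["time"],f.round(2),np.linalg.norm(f).round(2),f@[-.178,.0147,.984]);
    r.snapshot("scene") if i==0 else None
E
```

```text
23.75 [-6.43  0.01  9.24] 11.26 10.2378144567999
23.8 [-7.39  0.17  9.03] 11.67 10.204651758818823
23.8 [-7.39  0.17  9.03] 11.67 10.204651758818823
23.8 [-7.39  0.17  9.03] 11.67 10.204651758818823
```

```bash
python3 - <<'E'
from h import *
im=r.snapshot("wrist");cv2.imwrite("pics/w7.png",im[:,:,::-1])
s=r.sense();f=np.array(s["ft_force"]);print(s["time"],f.round(2),np.linalg.norm(f).round(2),f@[-.178,.0147,.984])
E
```

```text
23.85 [-5.6   0.02 10.01] 11.47 10.849077049983713
```

View pics/w7.png

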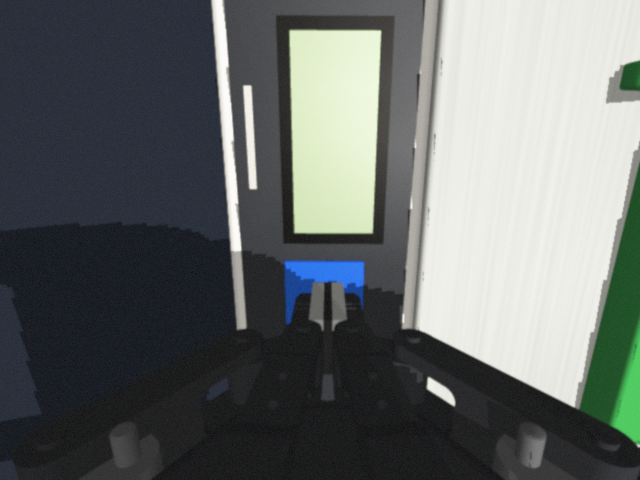

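Emit:
arm_command([
  [0,0,0,0,0,0],
  [0,0,0,0,0,0],
  [0,0,0,0,0,0],
  [0,0,0,0,0,0],
  [0,0,0,0,0,0],
  [0,0,0,0,0,0],
  [0,-0.004,0,0,0,0],
  [0,-0.02,0,0,0,0],
  [0,-0.05,0,0,0,0],
  [0,-0.09,0,0,0,0],
])

```text
time: 25.1
tool_pos: [502.9, -3.2, 207.2]
tcp_rot: [-79.8, 0.0, -94.6]
ft_force: [-0.0, -0.2, 0.4]
finger_gap: -0.1
```

```bash
python3 - <<'E'
from mv import *
app([0,.0089-.09,.002,0,0,0])
from h import *
s=r.sense();print(s["time"],s["tool_pos"],s["ft_force"])
goto([450,304,240],-21.5)
E
```

```text
cmd [503.8  -3.2 206.4] [-79.69  -0.   -94.62]
25.1 [502.92876423  -3.16037192 207.1781379 ] [-0.04112366 -0.19662058  0.37902093]
row [-0.3019, -0.0471, -0.0711, -0.1549, -1.2726, 0.1148]
```

Emit:
arm_command([
  [-0.012,-0.003,-0.003,-0.006,-0.05,0.005],
  [-0.045,-0.007,-0.011,-0.023,-0.19,0.017],
  [-0.083,-0.013,-0.02,-0.043,-0.35,0.032],
  [-0.122,-0.019,-0.029,-0.062,-0.51,0.046],
  [-0.16,-0.025,-0.038,-0.082,-0.67,0.061],
  [-0.198,-0.031,-0.047,-0.101,-0.83,0.075],
  [-0.234,-0.037,-0.055,-0.12,-0.985,0.089],
  [-0.267,-0.042,-0.063,-0.137,-1.125,0.102],
  [-0.291,-0.046,-0.069,-0.149,-1.225,0.111],
  [-0.302,-0.047,-0.071,-0.155,-1.273,0.115],
], jaw=-1)

```text
time: 26.35
tool_pos: [449.5, 305.4, 239.9]
tcp_rot: [-90.0, 0.0, -21.2]
ft_force: [-0.9, -1.1, 0.3]
finger_gap: 85.5
```

```bash
python3 - <<'E'
from mv import *
app([-0.302,-0.047,-0.071,-0.155,-1.273,0.115])
from h import *
r.snapshot("scene");r.snapshot("scene")
s=r.sense();print(s["time"],s["tool_pos"],s["tcp_rot"],s["ft_force"],s["finger_gap"],s["joint_pos"])
P("wrist");im=r.snapshot("wrist");cv2.imwrite("pics/w8.png",im[:,:,::-1])
for x in r.spot_point("wrist","tube_center")[:2]: print(x,onz("wrist",x["position"],25))
d=r.trace("wrist","tube_center")
if d:
    m=d[0]["mask"];np.save("m_w8.npy",m);print(d[0]["conf"],d[0]["position"],m.sum())
im=r.snapshot("top");cv2.imwrite("pics/t8.png",im[:,:,::-1])
E
```

```text
cmd [450.1 304.1 240. ] [-9.000e+01  1.000e-02 -2.148e+01]
26.45 [449.75707019 304.80504303 239.6972503 ] [-9.00261528e+01  3.33282843e-02 -2.13765433e+01] [ 0.89742621  0.90524464 -0.05363166] 85.65637240470707 [ 2.87137556e+01  9.87848159e-01  9.88499615e+01  8.91554511e-03
  8.02036339e+01 -3.99112288e+01]
{'position': [329.3, 225.7], 'conf': 0.65} [450.21268947 306.90348384  25.        ]
0.92 [329.6, 206.4] 17313
```

View pics/w8.png

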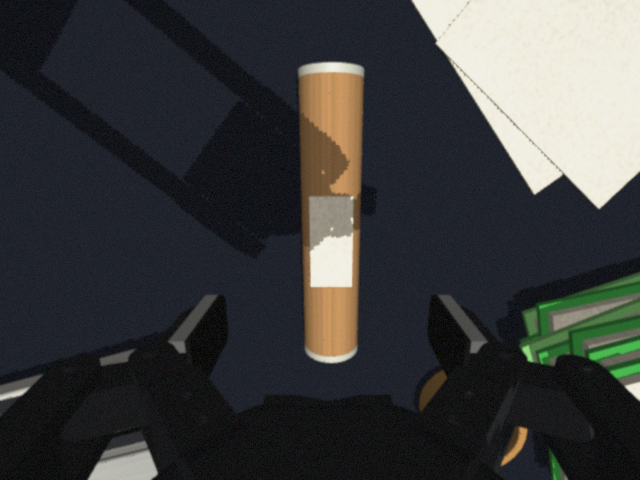

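View pics/t8.png

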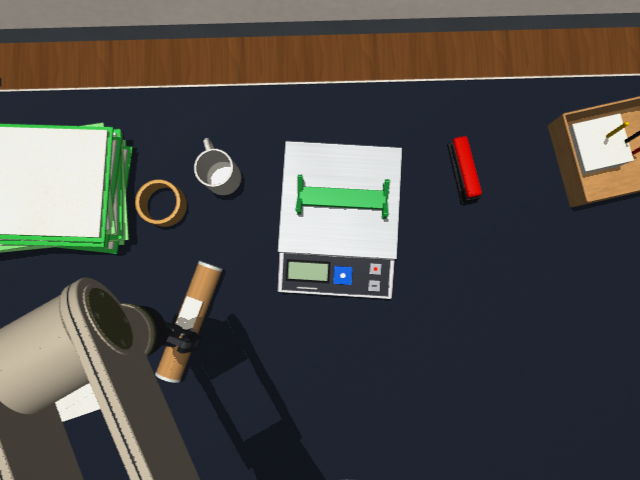

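```bash
python3 - <<'E'
from h import *
C["wrist"]=r.camera_model("wrist")
q=onzs("wrist",[(299.5,80),(363.5,80),(304.5,345),(357.5,345)],25);a=(q[0]+q[1])/2;b=(q[2]+q[3])/2
print(np.linalg.norm(q[0]-q[1]),np.linalg.norm(q[2]-q[3]),a,b,np.degrees(np.arctan2(*(b-a)[::-1])))
m=np.load("m_w8.npy");ys,xs=np.nonzero(m);print(ys.min(),ys.max(),xs.min(),xs.max())
for z in (25,38,50):
    e=onzs("wrist",[(331.5,67),(331,361)],z);print(z,e.round(1).tolist(),e.mean(0),np.linalg.norm(e[0]-e[1]))
e=onzs("top",[(170,379),(209.5,265)],50);print(e,e.mean(0),np.linalg.norm(e[0]-e[1]))
# two-view height: tube ends in top and wrist
print(tri([ray("top",(209.5,265)),ray("wrist",(331,359))]))
print(tri([ray("scene",(405,160)),ray("wrist",(331,205))]))
print(r.sense()["tool_pos"])
E
```

```text
49.30948932031372 50.80872750898234 [344.12608967 349.18234582] [560.61943164 263.64043071] -21.56021119124193
63 362 298 363
25 [[335.7, 352.5], [577.1, 257.1]] [456.40155252 304.82551652] 259.6202130807179
38 [[338.0, 351.4], [568.5, 260.4]] [453.23060901 305.9206574 ] 247.7676989321232
50 [[340.2, 350.4], [560.4, 263.4]] [450.30358423 306.93155667] 236.8269166411127
[[336.75730567 337.54646131]
 [557.92197311 259.72546419]] [447.33963939 298.63596275] 234.456643577403
(array([559.26204579, 262.04378826,  46.74335917]), [1.8848119185707735, 1.8848119185709917])
(array([437.51156664, 311.68280241,   5.02330813]), [0.5572507009148504, 0.5572507009147663])
[450.24942667 303.164421   239.75198064]
```

```bash
python3 - <<'E'
from mv import *
goto([450.3,307,78],-21.55)
E
```

```text
row [-0.0009, 0.162, 0.0028, 0.0001, 0.0013, -0.0002]
```

Emit:
arm_command([
  [-0.0005,0.01,0.0015,0,0.0013,0],
  [-0.0009,0.03,0.0028,0,0.0013,0],
  [-0.0009,0.055,0.0028,0,0.0013,0],
  [-0.0009,0.083,0.0028,0,0.0013,0],
  [-0.0009,0.11,0.0028,0,0.0013,0],
  [-0.0009,0.132,0.0028,0,0.0013,0],
  [-0.0009,0.148,0.0028,0,0.0013,0],
  [-0.0009,0.158,0.0028,0,0.0013,0],
  [-0.0009,0.162,0.0028,0,0.0013,0],
  [-0.0009,0.162,0.0028,0,0.0013,0],
])

```text
time: 27.9
tool_pos: [450.5, 307.1, 78.2]
tcp_rot: [-90.0, -0.0, -21.6]
ft_force: [-0.4, -0.4, 0.9]
finger_gap: 85.1
```

Emit:
arm_command([
  [0,0,0,0,0,0],
  [0,0,0,0,0,0],
  [0,0,0,0,0,0],
  [0,0,0,0,0,0],
  [0,0,0,0,0,0],
  [0,0,0,0,0,0],
  [0,0,0,0,0,0],
  [0,0,0,0,0,0],
  [0,0,0,0,0,0],
  [0,0,0,0,0,0],
], jaw=1, force=40)

```text
time: 29.15
tool_pos: [450.8, 307.3, 79.0]
tcp_rot: [-89.9, -0.0, -21.5]
ft_force: [-1.3, -0.5, 5.7]
finger_gap: 49.1
```

```bash
python3 - <<'E'
from mv import *
app([-0.0009,0.162,0.0028,0,0.0013,0])
from h import *
s=r.sense();print(s["time"],s["tool_pos"],s["tcp_rot"],s["ft_force"],s["finger_gap"])
im=r.snapshot("wrist");cv2.imwrite("pics/w9.png",im[:,:,::-1])
E
```

```text
cmd [450.3 307.   78. ] [-9.000e+01  1.000e-02 -2.155e+01]
29.15 [450.80436129 307.3401865   78.9710566 ] [-8.99431378e+01 -4.17437557e-02 -2.15438683e+01] [-1.31734222 -0.54705536  5.7141123 ] 49.08012749464471
```

View pics/w9.png

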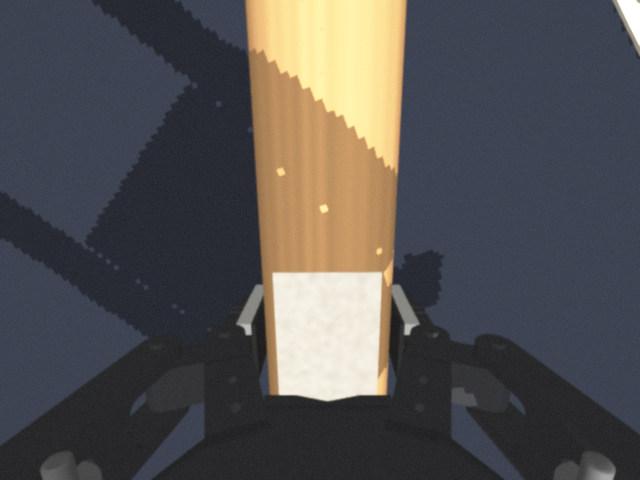

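Emit:
arm_command([
  [0,-0.004,0,0,0,0],
  [0,-0.018,0,0,0,0],
  [0,-0.042,0,0,0,0],
  [0,-0.072,0,0,0,0],
  [0,-0.104,0,0,0,0],
  [0,-0.135,0,0,0,0],
  [0,-0.16,0,0,0,0],
  [0,-0.175,0,0,0,0],
  [0,-0.181,0,0,0,0],
  [0,-0.182,0,0,0,0],
])

```text
time: 30.45
tool_pos: [450.1, 306.9, 259.6]
tcp_rot: [-90.0, 0.0, -21.6]
ft_force: [0.9, -0.3, -1.8]
finger_gap: 48.8
```

```bash
python3 - <<'E'
from mv import *
app([0,-.182,0,0,0,0])
from h import *
s=r.sense();print(s["time"],s["tool_pos"],s["ft_force"],s["finger_gap"])
goto([683,-5.7,260],-94.6)
E
```

```text
cmd [450.3 307.  260. ] [-9.000e+01  1.000e-02 -2.155e+01]
30.45 [450.14234177 306.91915077 259.59740724] [ 0.86257096 -0.27073083 -1.79787149] 48.78101214089991
row [0.3313, -0.0001, -0.2054, 0.0002, 1.2749, -0.0001]
```

Emit:
arm_command([
  [0.012,0,-0.008,0,0.05,0],
  [0.045,0,-0.028,0,0.175,0],
  [0.088,0,-0.055,0,0.34,0],
  [0.133,0,-0.082,0,0.51,0],
  [0.178,0,-0.11,0,0.685,0],
  [0.223,0,-0.138,0,0.86,0],
  [0.266,0,-0.165,0,1.025,0],
  [0.3,0,-0.186,0,1.155,0],
  [0.322,0,-0.2,0,1.24,0],
  [0.3313,0,-0.2054,0,1.275,0],
])

```text
time: 31.7
tool_pos: [683.1, -8.1, 258.2]
tcp_rot: [-90.1, -0.0, -94.9]
ft_force: [0.1, 0.1, -2.3]
finger_gap: 48.8
```

```bash
python3 - <<'E'
from mv import *
app([.3313,0,-.2054,0,1.275,0])
from h import *
im=r.snapshot("top");cv2.imwrite("pics/t10.png",im[:,:,::-1])
im=r.snapshot("scene");cv2.imwrite("pics/s10.png",cv2.resize(im[150:360,200:420],None,fx=2.7,fy=2.7)[:,:,::-1])
im=r.snapshot("wrist");cv2.imwrite("pics/w10.png",im[:,:,::-1])
s=r.sense();print(s["time"],s["tool_pos"],s["tcp_rot"],s["ft_force"],s["finger_gap"])
goto([683,-5.7,174],-94.6)
E
```

```text
cmd [683.   -5.7 259.9] [-90.01  -0.   -94.6 ]
31.85 [682.64207868  -5.88412123 259.03108184] [-9.00963185e+01  1.39248254e-02 -9.45985399e+01] [ 0.27951546  0.19797918 -1.77272335] 48.52501742461981
row [-0.0, 0.0859, 0.0, 0.0002, -0.0001, 0.0]
```

View pics/w10.png

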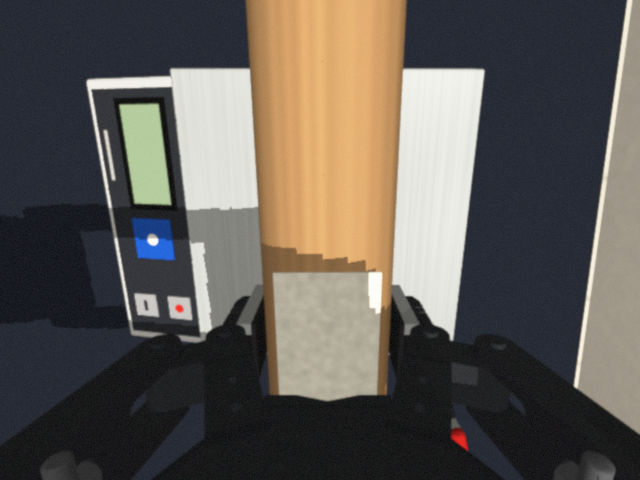

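View pics/s10.png

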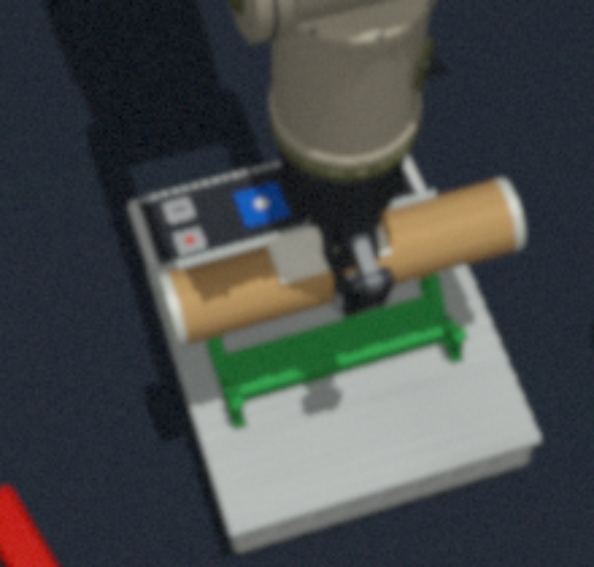

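```bash
python3 - <<'E'
from h import *
c=r.camera_model("wrist");s=r.sense();
# tool frame relation of camera
from scipy.spatial.transform import Rotation as R
Rt=R.from_euler('xyz',s["tcp_rot"],degrees=True).as_matrix();T=np.array(c["cam_to_world"])
Rc=Rt.T@T[:3,:3];tc=Rt.T@(T[:3,3]-s["tool_pos"]);print(tc.round(1))
K=c["intrinsics"]
def pl(px,y,Rc=Rc,tc=tc):
    d=Rc@np.linalg.inv(K)@np.array([px[0],px[1],1]);return (tc+d*(y-tc[1])/d[1]).round(1)
print("label edge held, tool coords", pl((328,272),54-25))
print("w8 label edges/ends tool coords (TCP 450.2,304)", [pl((331,v),239.8-50).tolist() for v in (67,197,286,361)])
print("far end tube in t10 later")
E
python3 - <<'E'
import cv2
a=cv2.imread("pics/t10.png");cv2.imwrite("pics/t10z.png",cv2.resize(a[120:310,240:440],None,fx=3,fy=3))
a=cv2.imread("pics/t8.png");cv2.imwrite("pics/t0z.png",cv2.resize(cv2.imread("pics/top0.png")[240:400,130:250],None,fx=3.5,fy=3.5))
E
```

```text
[-69.6 -70.    1.3]
label edge held, tool coords [-31.1  29.    1.5]
w8 label edges/ends tool coords (TCP 450.2,304) [[-121.1, 189.8, 3.9], [-30.3, 189.8, 4.1], [43.8, 189.8, 4.2], [115.7, 189.8, 4.4]]
far end tube in t10 later
```

View pics/t10z.png

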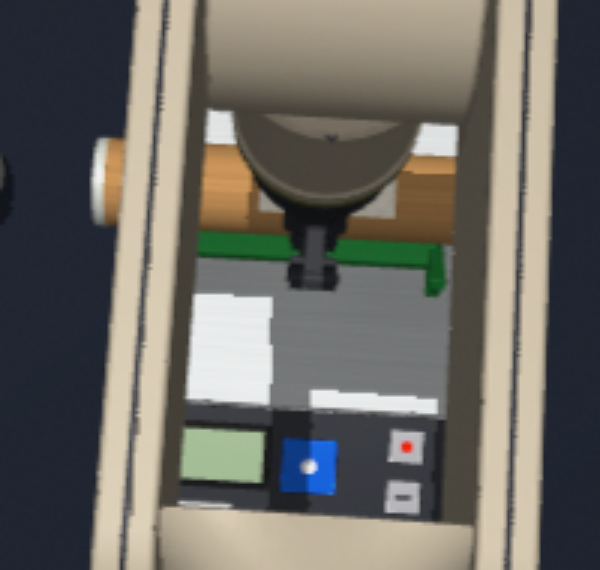

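View pics/t0z.png

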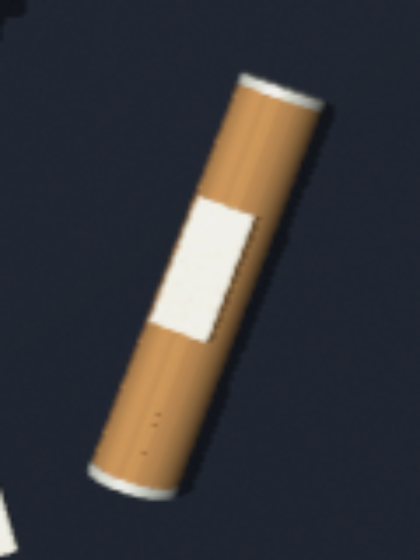

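Emit:
arm_command([
  [0,0.006,0,0,0,0],
  [0,0.02,0,0,0,0],
  [0,0.037,0,0,0,0],
  [0,0.053,0,0,0,0],
  [0,0.066,0,0,0,0],
  [0,0.076,0,0,0,0],
  [0,0.082,0,0,0,0],
  [0,0.085,0,0,0,0],
  [0,0.086,0,0,0,0],
  [0,0.086,0,0,0,0],
])

```text
time: 33.1
tool_pos: [683.2, -5.8, 174.4]
tcp_rot: [-90.0, 0.0, -94.6]
ft_force: [0.2, -0.5, -1.4]
finger_gap: 48.7
```

```bash
python3 - <<'E'
from mv import *
app([0,.086,0,0,0,0])
from h import *
im=r.snapshot("scene");cv2.imwrite("pics/s11.png",cv2.resize(im[150:360,200:420],None,fx=2.7,fy=2.7)[:,:,::-1])
s=r.sense();print(s["time"],s["tool_pos"],s["tcp_rot"],s["ft_force"],s["finger_gap"])
E
```

```text
cmd [683.   -5.7 173.9] [-90.01  -0.   -94.6 ]
33.15 [683.25847728  -5.73608031 174.48588115] [-8.99610383e+01  2.58409123e-03 -9.46065474e+01] [-0.15987946  0.27127468 -1.43361564] 48.72609444172263
```

View pics/s11.png

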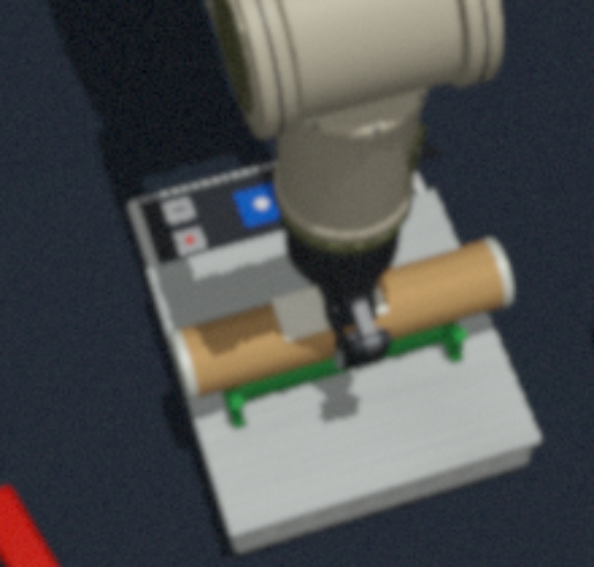

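Emit:
arm_command([
  [0,0.0008,0,0,0,0],
  [0,0.0018,0,0,0,0],
  [0,0.0028,0,0,0,0],
  [0,0.0036,0,0,0,0],
  [0,0.0043,0,0,0,0],
  [0,0.0048,0,0,0,0],
  [0,0.005,0,0,0,0],
  [0,0.005,0,0,0,0],
  [0,0.005,0,0,0,0],
  [0,0.005,0,0,0,0],
])

```text
time: 34.4
tool_pos: [683.0, -5.7, 169.0]
tcp_rot: [-90.0, -0.0, -94.6]
ft_force: [-0.2, 0.3, -1.9]
finger_gap: 49.0
```

Emit:
arm_command([
  [0,0.0003,0,0,0,0],
  [0,0.0006,0,0,0,0],
  [0,0.0009,0,0,0,0],
  [0,0.0012,0,0,0,0],
  [0,0.0015,0,0,0,0],
  [0,0.0015,0,0,0,0],
  [0,0.0015,0,0,0,0],
  [0,0.0015,0,0,0,0],
  [0,0.0015,0,0,0,0],
  [0,0.0015,0,0,0,0],
])

```text
time: 35.65
tool_pos: [683.0, -5.7, 167.4]
tcp_rot: [-90.0, 0.0, -94.6]
ft_force: [-0.5, -0.5, -1.9]
finger_gap: 48.9
```

Emit:
arm_command([
  [0,0.0003,0,0,0,0],
  [0,0.0006,0,0,0,0],
  [0,0.0009,0,0,0,0],
  [0,0.0012,0,0,0,0],
  [0,0.0015,0,0,0,0],
  [0,0.0015,0,0,0,0],
  [0,0.0015,0,0,0,0],
  [0,0.0015,0,0,0,0],
  [0,0.0015,0,0,0,0],
  [0,0.0015,0,0,0,0],
])

```text
time: 36.9
tool_pos: [683.0, -5.7, 165.9]
tcp_rot: [-90.0, -0.0, -94.6]
ft_force: [-0.2, -0.0, -1.7]
finger_gap: 48.9
```

Emit:
arm_command([
  [0,0.0003,0,0,0,0],
  [0,0.0006,0,0,0,0],
  [0,0.0009,0,0,0,0],
  [0,0.0012,0,0,0,0],
  [0,0.0012,0,0,0,0],
  [0,0.0012,0,0,0,0],
  [0,0.0012,0,0,0,0],
  [0,0.0012,0,0,0,0],
  [0,0.0012,0,0,0,0],
  [0,0.0012,0,0,0,0],
])

```text
time: 38.15
tool_pos: [683.1, -5.7, 164.9]
tcp_rot: [-90.0, 0.0, -94.6]
ft_force: [-2.2, 0.5, 4.2]
finger_gap: 49.2
```

Emit:
arm_command([
  [0,0,0,0,0,0],
  [0,0,0,0,0,0],
  [0,0,0,0,0,0],
  [0,0,0,0,0,0],
  [0,0,0,0,0,0],
  [0,0,0,0,0,0],
  [0,0,0,0,0,0],
  [0,0,0,0,0,0],
  [0,-0.003,0,0,0,0],
  [0,-0.006,0,0,0,0],
], jaw=-1)

```text
time: 39.4
tool_pos: [683.0, -5.7, 171.0]
tcp_rot: [-90.0, 0.0, -94.6]
ft_force: [-0.3, -0.1, 0.5]
finger_gap: 85.4
```

```bash
python3 - <<'E'
from mv import *
app([0,.005+.0015+.0015+.0012-.006,0,0,0,0])
from h import *
im=r.snapshot("wrist");cv2.imwrite("pics/w12.png",im[:,:,::-1])
s=r.sense();print(s["time"],s["tool_pos"],s["tcp_rot"],s["ft_force"],s["finger_gap"])
E
```

```text
cmd [683.   -5.7 170.7] [-90.01  -0.   -94.6 ]
39.45 [683.28002965  -5.73524003 171.63040282] [-8.99595602e+01  2.79261645e-04 -9.46039296e+01] [0.14310363 0.36881058 0.34902379] 85.44038156351976
```

View pics/w12.png

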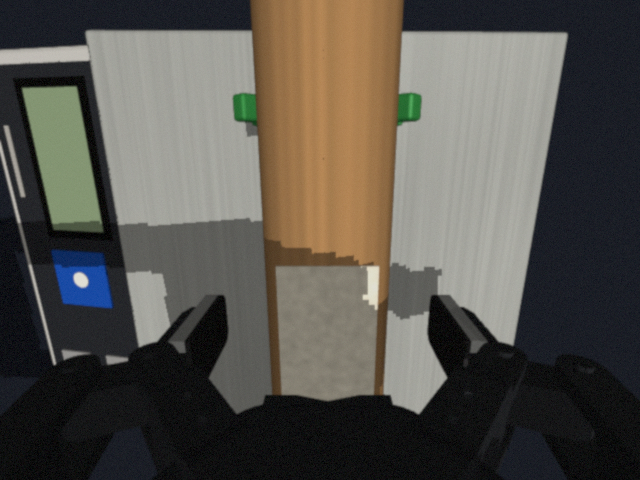

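Released, the tube sits between the saddle horns (at px 245 and 408, row 107). Lift clear.

Emit:
arm_command([
  [0,-0.004,0,0,0,0],
  [0,-0.014,0,0,0,0],
  [0,-0.03,0,0,0,0],
  [0,-0.05,0,0,0,0],
  [0,-0.072,0,0,0,0],
  [0,-0.094,0,0,0,0],
  [0,-0.112,0,0,0,0],
  [0,-0.124,0,0,0,0],
  [0,-0.13,0,0,0,0],
  [0,-0.13,0,0,0,0],
])

```text
time: 40.7
tool_pos: [683.0, -5.7, 300.7]
tcp_rot: [-90.0, 0.0, -94.6]
ft_force: [0.2, 0.1, 0.5]
finger_gap: 85.3
```

```bash
python3 - <<'E'
from mv import *
app([0,-.13,0,0,0,0])
goto([480,-5.7,380],-94.6)
E
```

```text
cmd [683.   -5.7 300.7] [-90.01  -0.   -94.6 ]
row [0.0163, -0.0792, -0.2024, 0.0002, -0.0001, 0.0]
```

```bash
python3 - <<'E'
from h import *
im=r.snapshot("wrist");cv2.imwrite("pics/w13.png",im[:,:,::-1]);P("wrist")
for z,t in [(77,"cradle_bar"),(112,"tube_center"),(112,"cradle_seat")]:
    for x in r.spot_point("wrist",t)[:1]: print(t,x,onz("wrist",x["position"],z).round(1))
E
```

```text
tube_center {'position': [326.6, 233.8], 'conf': 0.76} [683.4  -4.2 112. ]
```

Emit:
arm_command([
  [0.001,-0.006,-0.012,0,0,0],
  [0.003,-0.02,-0.04,0,0,0],
  [0.006,-0.035,-0.075,0,0,0],
  [0.009,-0.05,-0.115,0,0,0],
  [0.012,-0.062,-0.15,0,0,0],
  [0.014,-0.07,-0.178,0,0,0],
  [0.016,-0.076,-0.194,0,0,0],
  [0.016,-0.079,-0.202,0,0,0],
  [0.016,-0.079,-0.202,0,0,0],
  [0.016,-0.079,-0.202,0,0,0],
])

```text
time: 42.15
tool_pos: [480.6, -5.4, 379.4]
tcp_rot: [-90.0, 0.0, -94.6]
ft_force: [0.8, -0.2, -0.5]
finger_gap: 85.6
```

```bash
python3 - <<'E'
from h import *
im=r.snapshot("scene");cv2.imwrite("pics/s13.png",cv2.resize(im[150:360,200:420],None,fx=2.7,fy=2.7)[:,:,::-1])
s=r.sense();print(s["time"],s["tool_pos"],s["ft_force"])
E
```

```text
42.2 [480.63437643  -5.43555492 379.24797234] [-0.67359135 -0.18544398  0.80116475]
```

View pics/w13.png

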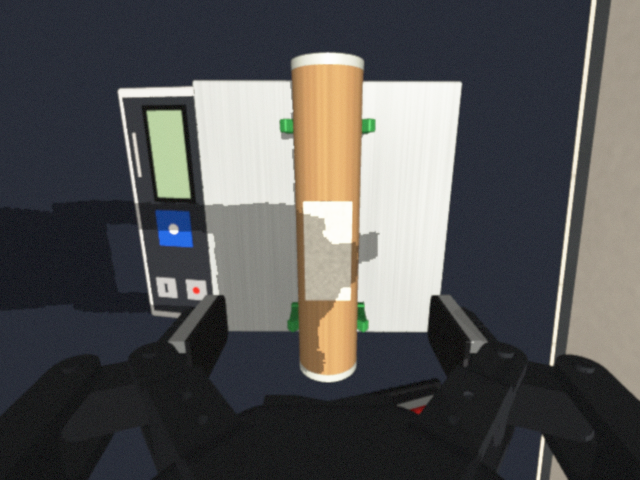

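View pics/s13.png

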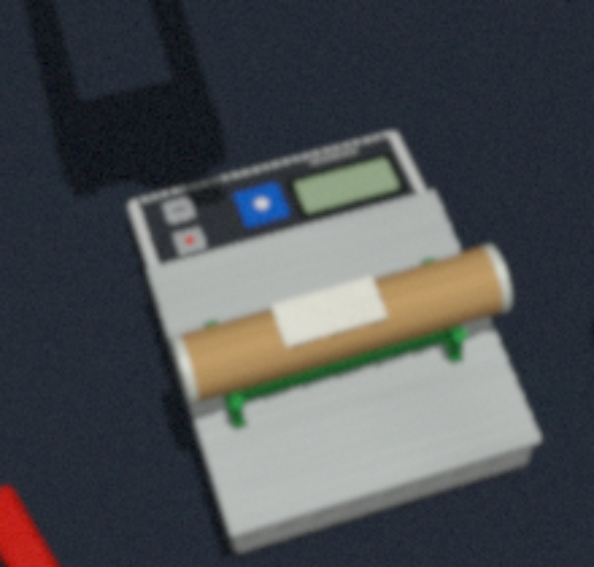

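```bash
python3 - <<'E'
from bench import r
print(r.hand_in())
E
```

```text
the job is handed in; nothing more can be done
None
```

The job is handed in at about 42 s of the 72 allowed. The tube lies in the cradle on the scale, and nothing I checked suggests a failed condition.

- **Cradle:** I set it on the pan at about (683, −6) mm and let go. The pan's centre measured (681 to 688, −1 to −8) mm across views, so it should be within about 8 mm of central. It lay within about 1° of the scale's left-right direction.
- **Tare key:** I pressed with the closed fingertips along the key's own direction. The force was about 10.2 to 10.8 N along the key and about 11.5 N in total. It was held there for over 1 s, and the last wrist picture showed the fingers on the blue key only.
- **Tube:** I lowered it until contact at about 6 N, then released it and backed away. The last wrist and scene pictures show it lying in both saddles with equal overhang at each end. Its centre measured (683, −4) mm.
- **Bystanders:** The arm stayed clear of the mug, stapler and tape roll throughout. The last top view, taken before the tube was lifted, showed them where they started; I did not measure them again at the end.

**Disagreements:**
- **Pan height:** by contact the pan came out near 64 to 65 mm, against the stated 68 mm. I therefore set the cradle and the tube down by force, not by height.
- **Last network check:** it found the tube, but not the cradle points hidden under it. The final fit of tube to cradle was judged from the pictures.

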